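Drive a stuck tube out of a slanted centrifuge adapter

ROBOT

A 6-joint arm with a two-finger parallel gripper is mounted at the origin on a cart in front of the work surface, level with it; the furniture and walls round the work are solid. World frame = base frame: x ahead of the robot, y to its left, z up, the work surface at z = 0. Lengths are in m, angles in rad, forces in N, time in s.
With the tool pointing down it reaches from about 0.375 to 0.75 m from the base axis. Payload 9 kg.
Tool frame: the origin (TCP) lies midway between the tips of the shut fingers; the grasp point (between the pads) lies 19 mm behind it; z points along the fingers, y is the direction in which the jaws open and shut (so a half turn about z gives the same grasp; the last joint's range is limited). The gripper opens to 85 mm and grips with 20 to 120 N. Pads are 22 mm wide; open, the fingers measure 114 mm over their backs; the gripper's body (76 mm by 85 mm) begins 54 mm behind the grasp point. The pads swing forward as they close: fully open they stand 13 mm farther back than shut.
Start: joints at [0.976, 0.104, 0.097, 1.564, 0, 1.353], TCP at [0.221, 0.558, 0.209] pointing down, gripper open.
Joint ranges: [-2.99, 2.99], [-0.84, 1.86], [-1.1, 1.16], [-1.84, 2.11], [-1.51, 1.56], [-3.14, 3.14]. Speed limits (rad/s): [2.22, 2.22, 2.57, 3.14, 3.14, 3.14].

INTERFACE

Orientations are given as a unit quaternion [x, y, z, w].
In Python, from cell import get_state, snapshot, camera_params, sign_off, regions_of gives the robot as it stands.
- The arm moves only by the shell command python3 -m handwheel 'ROWS' [OPENING] [FORCE]. ROWS is JSON, a list that holds one entry, the list of rows, each a list of 4 numbers: the shift along the tool's x, y, z each as a share of 800 mm, from -1 to 1, then the turn about the tool's z as a share of 180 degrees, from -1 to 1. A call has 1 to 20 rows; each row shifts and turns the commanded pose from where the row before left it, along the tool's axes as they then stand; what a row does not reach is not made up. A row lasts 1/8 s, in which the tool goes at most 62.5 mm and 10.7 degrees, less where a joint would pass 70% of its speed; a pose out of reach is approached as far as the arm can. A call with a number of a shift or a turn outside -1 to 1 is refused whole. A call with a gripper value outside its range is refused whole. OPENING is the finger opening in mm, from 0 to 85.4, set as the call begins (- or left out, the last holds). The fingers move at their own pace and stop on an object; FORCE is the grip in N (left out, the last holds). Time passes only in rows, so rows that do not move let the fingers close. It gives the time, the measured TCP pose, the force and the opening at its end, in the units of the state.
- get_state(): the state, without advancing time (a new reading comes with each control period).
- snapshot(name): name is "scene" or "top"; returns the picture (400x640x3 uint8, red, green, blue); there is no depth.
- camera_params(name): a dict with "intrinsics" (3x3 intrinsics, pixels), "k1" (the pictures are not rectified: a ray, as slopes to the right and down, at radius r is drawn at 1 + k1 r^2 times it, then the intrinsics apply), "rvec" (rotation vector, rad) and "tvec" (3), from world to camera coordinates, as OpenCV has them. Camera axes: x right, y down, z forward; pixel columns grow to the right and rows downward; lengths in m; the calibration is good to about 2 mm. A picture is of the moment at which its call begins. camera_params takes no time and is no camera call.
- sign_off(): hands the job in, once; it reports no verdict.
Trained networks look in the newest picture that a camera, given by its name, has taken for a name from the list of things; names that differ only in an ending like _2 or _b are one class to them, and where a whole thing is asked for, a point or a joint stands for the part that bears it (a point fixed in the world has none). Each returns a list of dicts, best first, with "confidence" (0 to 1); they miss things now and then, are a little off and sometimes report something else, mostly with a low value. They report only what shows in the picture. A call takes as long as a camera call. They do not tell look-alikes from the thing itself.
- regions_of(name, camera): "region" (400x640 bool, what is visible of it) and "point" ([column, row] in pixels, amid what is visible of it).
The state is a dict: "t": time; "joint_pos": joint angles; "joint_vel": joint speeds; "effort": joint torques, N m; "position": TCP position; "ee_rot": TCP orientation; "ft_force": force on the tool from outside, world axes, zero at the start; "wrist_torque": the same for the moment, N m; "opening": opening from 0.0 (shut) to 1.0 (fully open).
Only numpy, scipy, OpenCV 4.12 (cv2) and the standard library are available. Lean on these libraries where they do the work, as an engineer would, in place of code of your own. Each camera call takes 0.05 s, during which the arm holds its last target. There are 200 camera calls.

TASK

A capped tube has stuck in the blue centrifuge adapter that the clamp stand holds at a slant. Take the knock-out rod from its white block, feel its tip into the off-centre hole in the white end cap at the adapter's upper end and drive the tube along until it lets go and slides out into the lined tray; do not shove the adapter along in its clamp and do not touch the tube with the gripper. Then stand the rod back in its block, and leave the orange-capped bottle and the spare adapter standing where they are.

Things in the scene. Friction and masses are not known exactly. Their poses are not given: they have to be found in the camera images.
- stand: laboratory clamp stand, fixed: grey base plate 200 x 125 x 14 mm and a 12 mm steel post 244 mm high, which stands 135 mm to -y of the adapter (in the stand's frame). Origin on the bench; its x is the horizontal direction in which the adapter's bore slants downward, z is up.
- adapter_end (a point): centre of the outer face of the white end cap (36 mm wide) on the adapter's upper end, 216 mm up; z is the bore's axis, pointing up and out, 30 degrees from vertical, leaning to the stand's -x. The knock-out hole, 12 mm wide, goes through the 12 mm thick cap 3 mm off this centre, to a side that differs each time and is not measured. The tube's foot is on the axis, 14 mm below the face
- adapter_mouth (a point): centre of the open lower mouth of the adapter, a blue sleeve 95 mm long, 32 mm wide, bore 18 mm; same axes as the end. A rubber ring, 68 to 76 mm below the upper face, grips the tube with 7 to 13 N. It lets go, and the tube slides out by itself, once the tapered bottom is in the ring: its foot about 62 mm below the face. The empty ring is only 15 mm wide: the rod may catch on it
- adapter (a joint): how far the adapter has been shoved down along its axis in the clamp (m), 0 at the start; it slips at about 25 N
- tube_mid (a point): middle of the stuck tube: white 15 ml tube with a red cap, 118 mm long, 16 mm wide, its cap 20 mm wide and 12 mm clear of the adapter's mouth. Its tapered bottom ends in a blunt foot 10 mm wide. z points from the foot to the cap
- tray_in (a point): centre of the floor of the loose steel tray, 260 x 200 mm outside, 35 mm high, on the bench below the adapter's mouth. Its grey felt-covered liner is a shallow V: lowest (8 mm above the bench) along the middle line, rising to 30 mm at the two long sides. x along the 260 mm side
- rod_tip (a point): tip of the knock-out rod, a loose steel rod 10 mm wide and 92 mm long with a slightly bevelled tip, then a collar 26 mm wide and 5 mm thick, then a round black handle 21 mm wide and 53 mm long. z points from the tip to the handle. At the start the rod leans a little in its block
- rod_grip (a point): middle of the rod's black handle, 123 mm above the tip; same axes as the tip
- block_hole (a point): centre of the mouth of the hole in the fixed white plastic block, 62 x 62 mm and 50 mm high, in which the rod stands loosely; the hole is 18 mm wide, bevelled and 42 mm deep
- buffer_bottle: bystander: glass bottle with an orange screw cap, 56 mm wide and 113 mm high; origin at the centre of its underside, z up
- spare_adapter: bystander: a second blue adapter with a white end cap on top, 37 mm wide and 95 mm high, standing on its mouth; origin at the centre of its underside, z up
Things that resemble listed ones, but are neither listed nor needed, are in the scene too. Leave any turquoise look-alike of the part that bears block_hole alone.

How it is judged:
On the way, in this order (a step that is already met when the one before it is completed fails the run):
1. the rod's tip is through the end cap's hole and bears on the tube in the adapter (z of rod_tip in the frame of adapter_end below -0.01 m and distance between rod_tip and adapter_end below 0.09 m and angle between the z axis of rod_tip and the z axis of adapter_end, either way round below 0.15 rad and contact force between rod and tube above 2 N), for 0.1 s.
2. the tube has come out and is in the tray (x of tube_mid in the frame of tray_in between -0.13 and 0.13 m and y of tube_mid in the frame of tray_in between -0.1 and 0.1 m and height (world z) of tube_mid below 0.075 m), for 0.2 s.
At the end, for the whole second after the job is handed in: The tube rests, lying or standing, in the tray (middle inside its outline, under 75 mm above the bench); the rod stands at rest in its block (tip within 12 mm of the hole's axis, under 20 mm above the bench, under 0.3 rad from upright); the adapter has moved under 5 mm in its clamp (all of step 2 and linear speed of each of tube, rod below 0.02 m/s and horizontal distance between rod_tip and block_hole below 0.012 m and height (world z) of rod_tip below 0.02 m and angle between rod_tip's own z axis and vertical below 0.3 rad and value of joint adapter below 0.005 m); the robot touches nothing.
It fails at once if the adapter is shoved 5 mm or more along in its clamp (value of joint adapter above 0.005 m).
It fails at once if the gripper touches the tube (contact force between the fingers and tube above 0.5 N).
It fails at once if the orange-capped bottle is moved more than 30 mm or knocked over (distance of buffer_bottle from where it was at the start of the episode above 0.03 m or angle between buffer_bottle's own z axis and vertical above 0.5 rad).
It fails at once if the spare adapter is moved more than 30 mm or knocked over (distance of spare_adapter from where it was at the start of the episode above 0.03 m or angle between spare_adapter's own z axis and vertical above 0.5 rad).
It also fails if it takes over 61 s, if anything falls off the work surface, if the arm or the gripper's body presses on something with over 40 N, if the wrist force passes 120 N, or if a joint passes its speed limit or range.

## Working session

There is one attempt and no reset: what is moved stays moved. The work goes in short steps, Python scripts to look and compute and a shell command to move; the robot and the scene stay as the last step left them, time stands still between calls to the robot, and variables do not carry over. Pictures are saved under pics/ and viewed, about 8 in all and at most 12, crops included, and the job is handed in when it is done.

```bash
ls; mkdir -p pics
cat > h.py <<'E'
import numpy as np, cv2
from cell import *
def cam(n):
    p=camera_params(n); K=np.array(p["intrinsics"],float); R=cv2.Rodrigues(np.array(p["rvec"],float))[0]; t=np.array(p["tvec"],float).ravel()
    return K,p["k1"],R,t
def proj(n,P):
    K,k,R,t=cam(n); c=np.atleast_2d(P)@R.T+t; s=c[:,:2]/c[:,2:]; s=s*(1+k*(s**2).sum(1,keepdims=True))
    return s@K[:2,:2].T+K[:2,2]
def ray(n,px):
    K,k,R,t=cam(n); d=np.linalg.solve(K[:2,:2],np.array(px,float)-K[:2,2]); s=d.copy()
    for _ in range(30): s=d/(1+k*(s@s))
    v=R.T@np.array([s[0],s[1],1]); return -R.T@t, v/np.linalg.norm(v)
def atz(n,px,z):
    o,v=ray(n,px); return o+v*(z-o[2])/v[2]
def tri(pa,pb,a="scene",b="top"):
    o1,v1=ray(a,pa); o2,v2=ray(b,pb)
    s=np.linalg.lstsq(np.c_[v1,-v2],o2-o1,rcond=None)[0]; A=o1+s[0]*v1;B=o2+s[1]*v2
    return (A+B)/2,np.linalg.norm(A-B)
def save(n,f,crop=None,sc=1):
    im=snapshot(n)[:,:,::-1]
    if crop: im=im[crop[1]:crop[3],crop[0]:crop[2]]
    cv2.imwrite("pics/"+f,cv2.resize(im,None,fx=sc,fy=sc,interpolation=cv2.INTER_CUBIC))
E
python3 - <<'E'
from h import *
np.set_printoptions(precision=3,suppress=True)
a=snapshot("scene")[:,:,::-1]; b=snapshot("top")[:,:,::-1]
cv2.imwrite("pics/s0.png",a);cv2.imwrite("pics/t0.png",b)
for c in("scene","top"):
    o,v=ray(c,(320,200)); print(c,o,v)
    for n in "stand adapter_end rod_grip block_hole tray_in tube_mid buffer_bottle spare_adapter".split():
        for r in regions_of(n,c)[:3]:
            m=r["region"]; ys,xs=np.nonzero(m); print(n,round(r["confidence"],2),np.round(r["point"]),m.sum(),xs.min(),xs.max(),ys.min(),ys.max())
E
```

```text
pics
scene [-0.054 -0.861  0.546] [ 0.518  0.758 -0.397]
stand 0.79 [343. 216.] 1614 293 367 152 242
adapter_end 0.59 [298. 171.] 287 292 306 161 189
rod_grip 0.61 [367. 239.] 297 364 373 223 268
block_hole 0.94 [370. 275.] 997 352 387 259 294
block_hole 0.85 [288. 263.] 871 269 302 249 281
tray_in 0.58 [295. 214.] 2742 259 328 193 238
tube_mid 0.61 [370. 273.] 1004 352 387 259 294
buffer_bottle 0.87 [328. 246.] 793 316 336 220 264
spare_adapter 0.65 [410. 238.] 454 405 421 224 260
top [ 0.415 -0.074  1.187] [ 0.066  0.01  -0.998]
stand 0.58 [312. 165.] 3220 273 354 128 213
adapter_end 0.71 [264. 197.] 6177 209 323 143 251
adapter_end 0.68 [288. 203.] 278 273 297 192 213
rod_grip 0.57 [406. 205.] 78 404 414 202 210
block_hole 0.88 [404. 207.] 510 392 420 195 221
block_hole 0.61 [356. 257.] 526 343 366 247 269
tray_in 0.77 [264. 196.] 5991 210 323 143 250
buffer_bottle 0.84 [356. 216.] 340 346 366 207 226
spare_adapter 0.76 [395. 147.] 229 387 405 137 154
```

Run:
```python
import cv2,numpy as np
a=cv2.imread("pics/s0.png")[130:310,240:440];b=cv2.imread("pics/t0.png")[115:285,195:435]
cv2.imwrite("pics/s1.png",cv2.resize(a,None,fx=3.3,fy=3.3,interpolation=cv2.INTER_CUBIC))
cv2.imwrite("pics/t1.png",cv2.resize(b,None,fx=3.3,fy=3.3,interpolation=cv2.INTER_CUBIC))
```

```text
(no output)
```

View pics/s1.png

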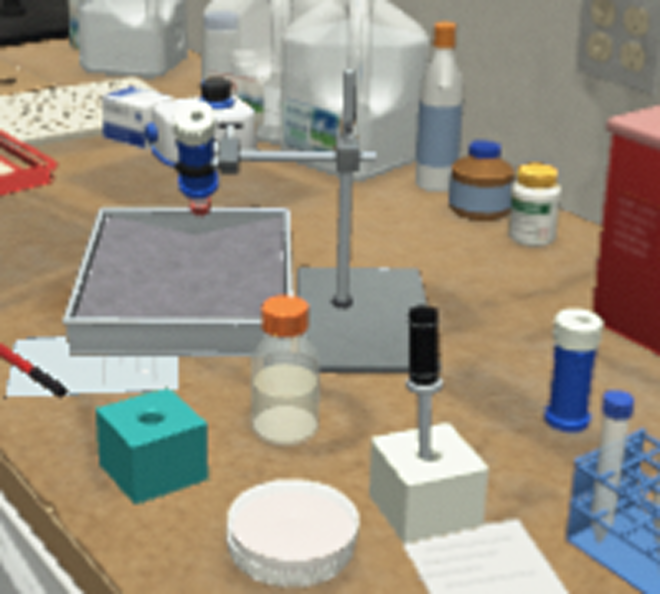

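View pics/t1.png

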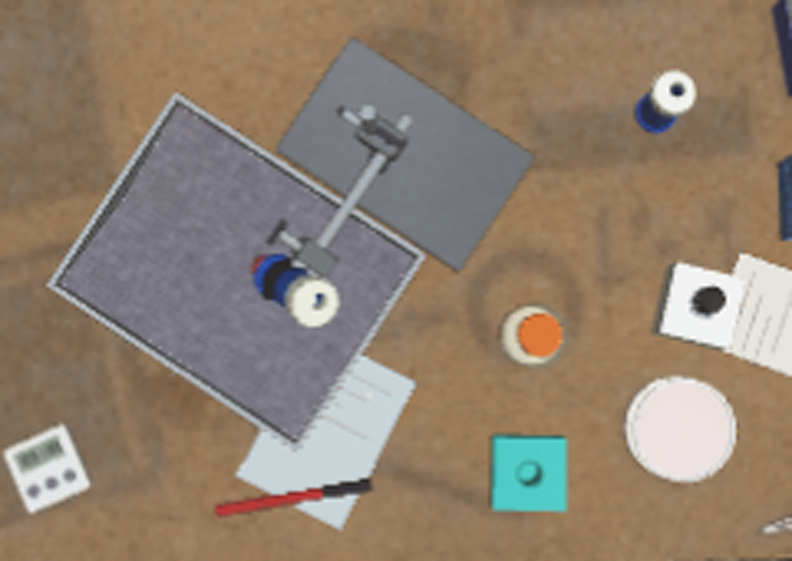

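```bash
cat > m1.py <<'E'
from h import *
np.set_printoptions(precision=4,suppress=True)
T=lambda x,y:(195+x/3.3-.35,115+y/3.3-.35); S=lambda x,y:(240+x/3.3-.35,130+y/3.3-.35)
c=[atz("top",T(*p),.014) for p in [(352,38),(532,157),(460,270),(278,150)]]
for p in c: print("base",p)
u=(c[0]-c[1])+(c[3]-c[2]); print("xdir yaw",np.arctan2(u[1],u[0]),np.linalg.norm(u)/2,"mid",sum(c)/4)
print("end tri",tri(S(193,117),T(312,302)),atz("top",T(312,302),.216),atz("scene",S(193,117),.216))
print("hole",atz("top",T(318,299),.216))
print("block corners",[atz("top",T(*p),.05)[:2] for p in[(678,263),(740,275),(728,347),(664,334)]])
print("block hole scene",atz("scene",S(429,456),.05))
print("handle top", tri(S(425,311),T(709,300)))
print("collar",[atz("scene",S(425,385),z) for z in(.1,)])
print("bottle",atz("top",T(540,335),.113),"spare",atz("top",T(677,91),.095))
print("teal",atz("top",T(530,473),.05))
print("tray",[atz("top",T(*p),.035)[:2] for p in[(178,95),(423,257),(297,443),(50,286)]])
print("clamp head", tri(S(228,150),T(318,255)), "post top",tri(S(349,72),T(368,112)))
print(get_state()["ee_rot"])
E
python3 m1.py
```

```text
base [ 0.7139 -0.012   0.014 ]
base [ 0.6018 -0.1706  0.014 ]
base [ 0.5022 -0.1038  0.014 ]
base [0.6138 0.0562 0.014 ]
xdir yaw 0.9586828938919515 0.19467338243444174 mid [ 0.6079 -0.0575  0.014 ]
end tri (array([0.4664, 0.0106, 0.2155]), np.float64(0.0001405980115048443)) [0.4663 0.0106 0.216 ] [0.4656 0.0091 0.216 ]
hole [0.4684 0.0061 0.216 ]
block corners [array([ 0.5012, -0.2909]), array([ 0.4895, -0.3442]), array([ 0.4278, -0.3316]), array([ 0.4403, -0.2767])]
block hole scene [ 0.4648 -0.3114  0.05  ]
handle top (array([ 0.465 , -0.2947,  0.1584]), np.float64(0.0038098717916598083))
collar [array([ 0.4694, -0.2975,  0.1   ])]
bottle [ 0.4406 -0.1648  0.113 ] spare [ 0.6419 -0.2869  0.095 ]
teal [ 0.3245 -0.1583  0.05  ]
tray [array([0.6618, 0.1419]), array([ 0.5128, -0.0713]), array([0.3536, 0.0417]), array([0.4952, 0.2572])]
clamp head (array([0.5029, 0.0093, 0.1786]), np.float64(0.0029059038735906938)) post top (array([ 0.6003, -0.0345,  0.2453]), np.float64(0.0006219235227292139))
[0.1873 0.9823 0.     0.    ]
```

```bash
python3 -m handwheel '[[[0,0,-0.03,0.054],[0,0,-0.03,0.054],[0,0,-0.03,0.054],[0,0,-0.03,0.054],[0,0,-0.03,0.054],[0,0,-0.03,0.054],[0,0,-0.03,0.054]]]' 60 20
```

```text
t: 1.78
position: [0.2207, 0.5579, 0.3782]
ee_rot: [0.707, 0.707, 0.0, -0.0]
ft_force: [-0.4, 0.0, 0.4]
opening: 0.701
```

```bash
python3 -m handwheel '[[[-0.067,0.019,0,0],[-0.067,0.019,0,0],[-0.067,0.019,0,0],[-0.067,0.019,0,0],[-0.067,0.019,0,0],[-0.067,0.019,0,0],[-0.067,0.019,0,0],[-0.067,0.019,0,0],[-0.067,0.019,0,0],[-0.067,0.019,0,0],[-0.067,0.019,0,0],[-0.067,0.019,0,0],[-0.067,0.019,0,0],[-0.067,0.019,0,0],[-0.067,0.02,0,0],[-0.067,0.02,0,0]]]'
python3 - <<'E'
from h import *
print(get_state()["joint_pos"],get_state()["position"])
for n in ("rod_grip","block_hole"):
  for c in("scene","top"):
    snapshot(c)
    for r in regions_of(n,c)[:2]:
        m=r["region"].astype(np.uint8); ys,xs=np.nonzero(m); print(n,c,round(r["confidence"],2),np.round(r["point"]),m.sum(),xs.min(),xs.max(),ys.min(),ys.max())
E
```

```text
t: 3.78
position: [0.4714, -0.3, 0.3774]
ee_rot: [0.705, 0.709, 0.0, 0.0]
ft_force: [0.6, -0.7, 1.0]
opening: 0.705
[-8.00989103e-01  9.52995845e-02  4.01894137e-01  1.87677406e+00
  1.60765889e-04  7.63717718e-01] [ 0.4713629  -0.30001201  0.37740181]
rod_grip scene 0.76 [367. 241.] 316 363 373 223 269
rod_grip scene 0.34 [410. 239.] 427 406 421 223 259
rod_grip top 0.39 [403. 206.] 79 404 414 202 210
block_hole scene 0.78 [289. 262.] 870 270 302 248 281
block_hole scene 0.7 [369. 273.] 1034 352 388 259 294
block_hole top 0.92 [404. 206.] 479 393 420 195 219
block_hole top 0.69 [353. 253.] 327 343 365 246 266
```

```bash
python3 -m handwheel '[[[0,-0.008,0.06,0],[0.002,0,0.06,0],[0,0,0.06,0],[0,0,0.06,0],[0,0,0.05,0],[0,0,0.036,0],[0,0,0,0]]]'
python3 -c "
from h import *
save('scene','s2.png',(320,170,440,310),4)"
```

```text
t: 5.05
position: [0.4638, -0.2947, 0.1151]
ee_rot: [0.704, 0.71, 0.0, -0.001]
ft_force: [0.7, -0.3, 1.0]
opening: 0.7
```

View pics/s2.png

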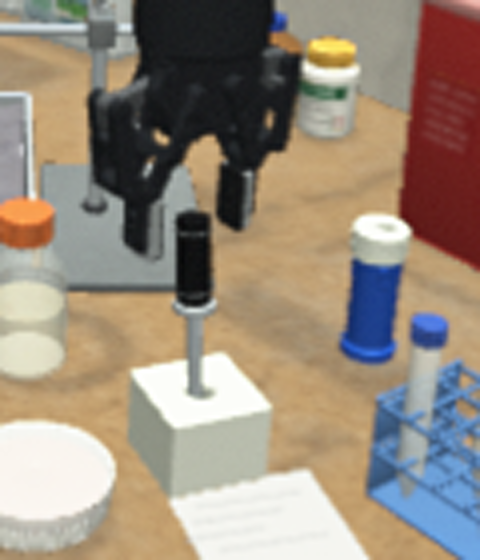

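Run:
```python
from h import *
p=np.array(get_state()["position"])
for q in (p,p+[0,0,.009],p+[.03,0,.009],p+[-.03,0,.009],p+[0,0,.043]):
    print(np.round(q,3),((proj("scene",q)-[320,170])*4).round())
for nm,px in(("top",(192,213)),("collar",(194,303)),("hole",(199,393))):
    s=(320+px[0]/4,170+px[1]/4)
    o,v=ray("scene",s); 
    for x in(.465,): print(nm,o+v*(x-o[0])/v[0])
    for z in dict(top=(.158,),collar=(.104,),hole=(.05,))[nm]: print(nm,z,atz("scene",s,z))
```

```text
[ 0.465 -0.296  0.117] [[187. 281.]]
[ 0.465 -0.296  0.126] [[188. 267.]]
[ 0.495 -0.296  0.126] [[227. 253.]]
[ 0.435 -0.296  0.126] [[148. 281.]]
[ 0.465 -0.296  0.16 ] [[191. 214.]]
top [ 0.465      -0.29587693  0.16084853]
top 0.158 [ 0.46883363 -0.29170015  0.158     ]
collar [ 0.465      -0.30226546  0.10528515]
collar 0.104 [ 0.46651168 -0.30063709  0.104     ]
hole [ 0.465      -0.31152991  0.04884254]
hole 0.05 [ 0.46379298 -0.31280855  0.05      ]
```

```bash
python3 -m handwheel '[[[-0.001,0.001,0.006,0],[0,0,0,0],[0,0,0,0],[0,0,0,0]]]' 27
python3 -c "
from h import *
save('scene','s3.png',(330,190,410,290),6)
print((proj('scene',get_state()['position'])-[330,190])*6)"
```

```text
t: 5.6
position: [0.4656, -0.2974, 0.112]
ee_rot: [0.705, 0.709, 0.0, 0.0]
ft_force: [-0.6, -0.3, -0.3]
opening: 0.318
[[224.86937956 313.77265517]]
```

View pics/s3.png

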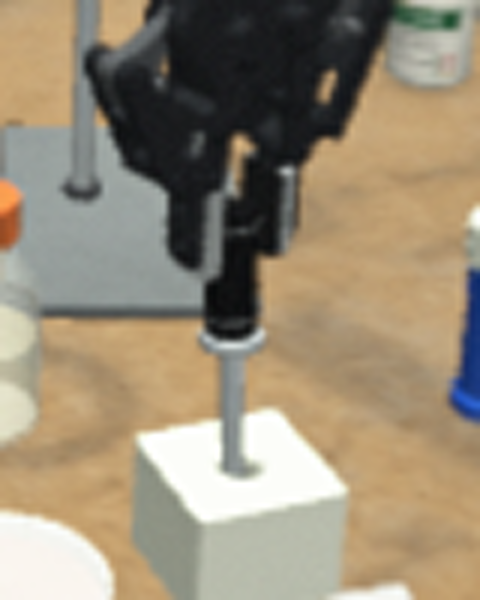

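```bash
python3 -m handwheel '[[[0,0,0.007,0],[0,0,0.008,0],[0,0,0,0]]]' 27
python3 -m handwheel '[[[0,0,0,0],[0,0,0,0],[0,0,0,0],[0,0,0,0]]]' 10 20
python3 -c "
from h import *
save('scene','s4.png',(330,190,410,290),6)
print((proj('scene',get_state()['position'])-[330,190])*6)"
```

```text
t: 6.02
position: [0.4651, -0.2968, 0.0987]
ee_rot: [0.705, 0.709, 0.0, -0.001]
ft_force: [-0.1, 0.1, -0.3]
opening: 0.318
t: 6.52
position: [0.4656, -0.2973, 0.0998]
ee_rot: [0.705, 0.709, 0.0, 0.0]
ft_force: [-0.1, 0.7, -1.7]
opening: 0.239
[[222.70961818 341.25343887]]
```

View pics/s4.png

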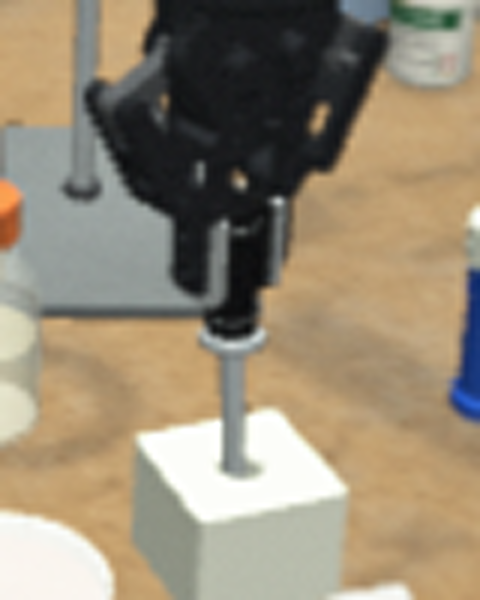

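```bash
python3 -m handwheel '[[[0,0,-0.013,0],[0,0,-0.013,0],[0,0,-0.013,0],[0,0,0,0]]]'
python3 -m handwheel '[[[0.007,0,0,0],[0.007,0,0.001,0],[0.007,0,0.001,0],[0.007,0,0.002,0],[0.007,0,0.002,0],[0.007,0,0.003,0],[0.008,0,0.003,0],[0.008,0,0.004,0],[0,0,0,0]]]'
python3 -c "
from h import *
save('scene','s5.png',(330,190,410,290),6)
print((proj('scene',get_state()['position'])-[330,190])*6)"
```

```text
t: 7.08
position: [0.4661, -0.2979, 0.1323]
ee_rot: [0.705, 0.709, 0.0, 0.001]
ft_force: [0.2, 0.2, -1.1]
opening: 0.242
t: 8.2
position: [0.4651, -0.2502, 0.1177]
ee_rot: [0.705, 0.71, 0.0, -0.0]
ft_force: [-0.4, -1.6, -0.4]
opening: 0.239
[[147.61482237 252.55636145]]
```

View pics/s5.png

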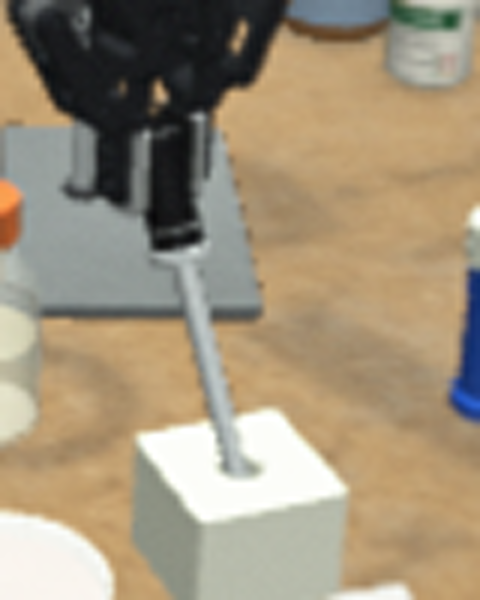

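```bash
python3 -m handwheel '[[[0,0,-0.04,0],[0,0,-0.016,-0.0574],[0,0,-0.016,-0.0574],[0,0,-0.016,-0.0574],[0,0,-0.016,-0.0574],[0,0,-0.016,-0.0574],[0,0,-0.016,-0.0574],[0,0,-0.016,-0.0574],[0,0,-0.016,-0.0574],[0,0,-0.016,-0.0574],[0,0,-0.016,-0.0574],[0,0,-0.016,-0.0574],[0,0,-0.016,-0.0574],[0,0,-0.016,-0.0574],[0,0,-0.016,-0.0574],[0,0,0,0]]]' 5 40
python3 - <<'E'
from h import *
from scipy.spatial.transform import Rotation as Ro
st=get_state(); p=np.array(st["position"]); R=Ro.from_quat(st["ee_rot"]).as_matrix(); print(p,R.round(3).tolist(),st["joint_pos"])
ims=[]
for c in("scene","top"):
    im=snapshot(c)[:,:,::-1]; u,v=proj(c,p)[0]; u=int(u);v=int(v); print(c,u,v)
    x0,y0=u-40,v-30
    print(c,"origin",x0,y0)
    ims.append(cv2.resize(im[y0:y0+100,x0:x0+80],None,fx=5,fy=5,interpolation=cv2.INTER_CUBIC))
cv2.imwrite("pics/b6.png",np.hstack(ims))
E
```

```text
t: 10.25
position: [0.4654, -0.251, 0.3298]
ee_rot: [-0.461, 0.887, -0.0, 0.0]
ft_force: [-0.1, -0.4, -1.3]
opening: 0.229
[ 0.46538492 -0.25095518  0.32975887] [[-0.574, -0.819, 0.001], [-0.819, 0.574, 0.0], [-0.0, -0.001, -1.0]] [-7.42494743e-01 -4.78964674e-02  1.64913350e-01  1.78314671e+00
  4.91968299e-04 -1.70147175e+00]
scene 358 146
scene origin 318 116
top 406 201
top origin 366 171
```

View pics/b6.png

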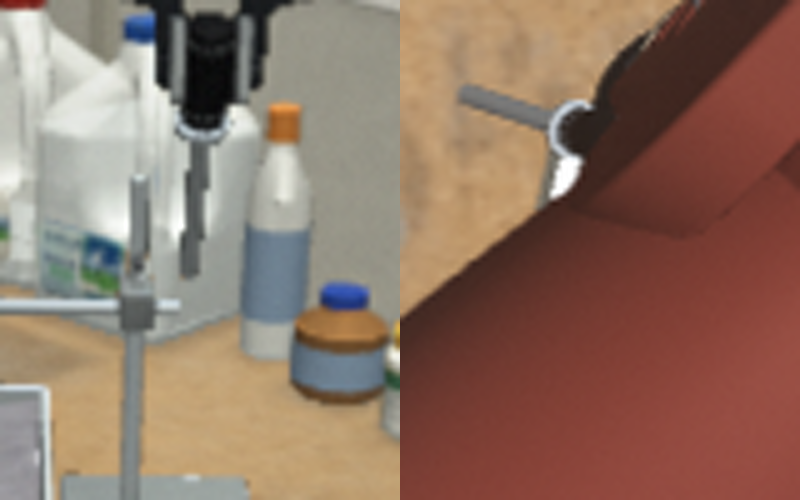

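```bash
cat > m2.py <<'E'
from h import *
from scipy.spatial.transform import Rotation as Ro
np.set_printoptions(precision=4,suppress=True)
st=get_state(); p=np.array(st["position"]); R=Ro.from_quat(st["ee_rot"]).as_matrix()
f=lambda o,x,y:(o[0]+x/5-.4,o[1]+y/5-.4)
S=(318,116);T=(366,171)
tip,e1=tri(f(S,190,272),f(T,63,96)); col,e2=tri(f(S,203,132),f(T,174,128))
d=(col-tip);L=np.linalg.norm(d);d/=L
print("tip",tip,e1,"col",col,e2,"L",L,"axis",d)
yaw=.9587; a=np.array([-np.sin(np.pi/6)*np.cos(yaw),-np.sin(np.pi/6)*np.sin(yaw),np.cos(np.pi/6)])
print("bore axis",a,"angle deg",np.degrees(np.arccos(a@d)))
print("tip in tool",(tip-p)@R,"axis in tool",d@R)
E
python3 m2.py
```

```text
tip [ 0.4987 -0.2019  0.2549] 0.0029820743934714142 col [ 0.4755 -0.2369  0.3352] 0.00035859477525762264 L 0.0905973465740151 axis [-0.2558 -0.3861  0.8863]
bore axis [-0.2873 -0.4092  0.866 ] angle deg 2.523075687654924
tip in tool [-0.0593  0.0008  0.0737] axis in tool [ 0.4625 -0.013  -0.8865]
```

Run:
```python
import cv2,numpy as np
a=cv2.imread("pics/s0.png")[150:180,283:313];b=cv2.imread("pics/t0.png")[192:222,274:304]
cv2.imwrite("pics/c7.png",np.hstack([cv2.resize(x,(390,390),interpolation=cv2.INTER_CUBIC) for x in(a,b)]))
```

```text
(no output)
```

View pics/c7.png

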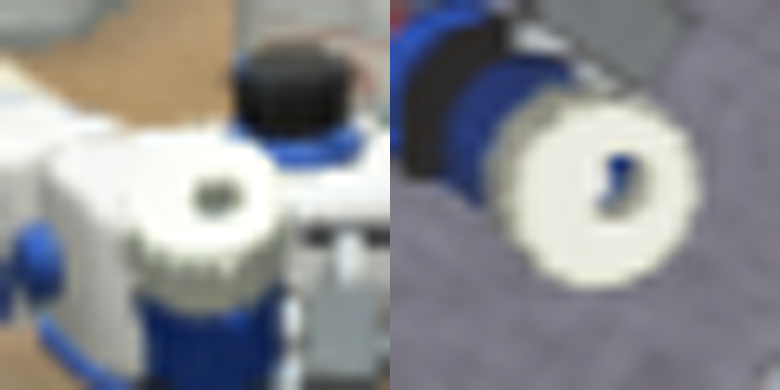

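```bash
cat >> m2.py <<'E'
end,e=tri((283+207/13-.46,150+191/13-.46),(274+216/13-.46,192+192/13-.46))
print("end",end,e)
h,e=tri((283+217/13-.46,150+196/13-.46),(274+233/13-.46,192+187/13-.46)); print("hole tri",h,e)
hole=end+np.array([.7,-2.7,-1.0])*1e-3; hole[2]+=.216-end[2]
for s in(.06,.015,):
    tgt=hole+s*a; print(s,"move world",tgt-tip,"tool",(tgt-tip)@R,"shares",(tgt-tip)@R/.8)
print("axis step per 10mm down, shares",(-.01*a)@R/.8)
E
python3 m2.py
```

```text
tip [ 0.4987 -0.2019  0.2549] 0.0029820743934714142 col [ 0.4755 -0.2369  0.3352] 0.00035859477525762264 L 0.0905973465740151 axis [-0.2558 -0.3861  0.8863]
bore axis [-0.2873 -0.4092  0.866 ] angle deg 2.523075687654924
tip in tool [-0.0593  0.0008  0.0737] axis in tool [ 0.4625 -0.013  -0.8865]
end [0.4658 0.0079 0.2189] 0.0002717243404611428
hole tri [0.4666 0.0048 0.2184] 5.299500620900258e-05
0.06 move world [-0.0494  0.1825  0.012 ] tool [-0.1206  0.1457 -0.0118] shares [-0.1508  0.1821 -0.0148]
0.015 move world [-0.0365  0.201  -0.027 ] tool [-0.1431  0.1457  0.0271] shares [-0.1789  0.1821  0.0339]
axis step per 10mm down, shares [-0.0062  0.      0.0108]
```

```bash
python3 -m handwheel '[[[-0.0283,0.0304,0.003,0],[-0.0283,0.0304,0.003,0],[-0.0283,0.0304,0.003,0],[-0.0283,0.0304,0.003,0],[-0.0283,0.0304,0.003,0],[-0.0283,0.0304,0.003,0],[0,0,0,0],[0,0,0,0]]]'
python3 - <<'E'
from h import *
st=get_state();print(st["position"],st["joint_pos"])
ims=[]
for c in("scene","top"):
    im=snapshot(c)[:,:,::-1]; u,v=proj(c,[.466,.006,.23])[0]; x0=int(u)-20;y0=int(v)-25
    print(c,"origin",x0,y0)
    ims.append(cv2.resize(im[y0:y0+50,x0:x0+40],None,fx=10,fy=10,interpolation=cv2.INTER_CUBIC))
cv2.imwrite("pics/b8.png",np.hstack(ims))
E
```

```text
t: 11.35
position: [0.4235, -0.0562, 0.3144]
ee_rot: [-0.461, 0.887, 0.0, -0.0]
ft_force: [-0.6, -0.4, -1.1]
opening: 0.234
[ 0.42354659 -0.05620459  0.31441035] [-4.40033673e-01 -3.61701153e-01 -1.37372955e-01  1.79551082e+00
 -9.92292717e-05 -1.39886122e+00]
scene origin 278 135
top origin 270 180
```

View pics/b8.png

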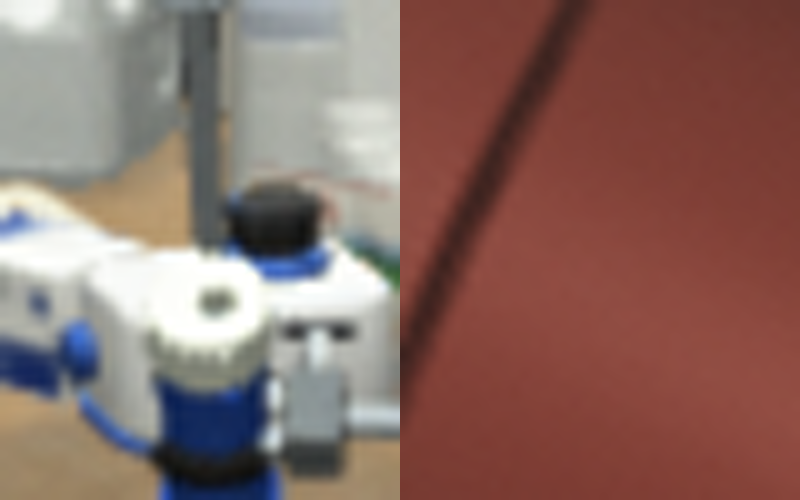

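```bash
cat > m3.py <<'E'
from h import *
from scipy.spatial.transform import Rotation as Ro
np.set_printoptions(precision=4,suppress=True)
st=get_state(); p=np.array(st["position"]); R=Ro.from_quat(st["ee_rot"]).as_matrix()
f=lambda x,y:np.array((278+x/10-.45,135+y/10-.45))
yaw=.9587; a=np.array([-.5*np.cos(yaw),-.5*np.sin(yaw),.866])
tip=p+R@[-.0593,.0008,.0737]; 
hpx=f(216,300); hs=atz("scene",hpx,.215); print("hole scene",hs)
tpx=f(205,247)
print("tip kin",tip,"px",(proj("scene",tip)-[278,135]+.45)*10)
for s in(.02,.03,.04): print(s,(proj("scene",hs+s*a)-[278,135]+.45)*10)
b=tip-hs; print("tip rel hole: along",b@a,"perp tool",(b-(b@a)*a)@R)
# scene right direction in tool
Rc=cam("scene")[2]; print("cam right in tool",Rc[0]@R,"down",Rc[1]@R,"fwd",Rc[2]@R)
E
python3 m3.py
```

```text
hole scene [0.4722 0.0145 0.215 ]
tip kin [ 0.457  -0.0076  0.2408] px [[209.0971 241.0914]]
0.02 [[212.6722 252.3216]]
0.03 [[210.972  227.9464]]
0.04 [[209.2468 203.2035]]
tip rel hole: along 0.035784884170996546 perp tool [ 0.009  -0.0003  0.0052]
cam right in tool [-0.0187 -0.9998 -0.0038] down [ 0.3813 -0.0106  0.9244] fwd [-0.9243  0.0158  0.3814]
```

```bash
python3 -m handwheel '[[[-0.008,-0.0025,0.008,0],[-0.005,0,0.008,0],[0,0,0,0],[0,0,0,0]]]' 5 60
python3 - <<'E'
from h import *
im=snapshot("scene")[:,:,::-1]
cv2.imwrite("pics/s9.png",cv2.resize(im[145:175,283:313],None,fx=14,fy=14,interpolation=cv2.INTER_CUBIC))
E
```

```text
t: 11.95
position: [0.4311, -0.0485, 0.3021]
ee_rot: [-0.462, 0.887, 0.0, -0.0]
ft_force: [0.4, -0.2, -1.4]
opening: 0.228
```

View pics/s9.png

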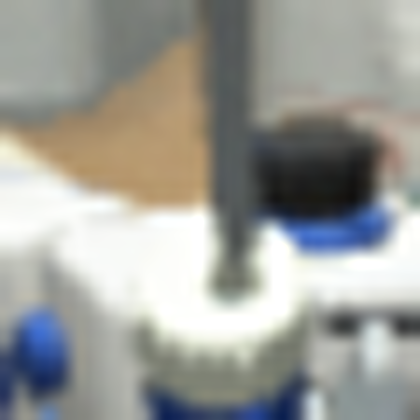

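```bash
for i in 1 ; do python3 -m handwheel '[[[-0.0012,0,0.0022,0],[-0.0013,0,0.0022,0],[0,0,0,0]]]'; python3 -m handwheel '[[[-0.0012,0,0.0022,0],[0,0,0,0]]]';python3 -m handwheel '[[[-0.0013,0,0.0022,0],[0,0,0,0]]]'; done
```

```text
t: 12.38
position: [0.4322, -0.0469, 0.2984]
ee_rot: [-0.462, 0.887, 0.0, -0.0]
ft_force: [0.0, -0.7, -0.0]
opening: 0.23
t: 12.62
position: [0.4328, -0.0461, 0.2966]
ee_rot: [-0.462, 0.887, 0.0, -0.0]
ft_force: [-0.1, -0.3, -1.1]
opening: 0.233
t: 12.88
position: [0.4334, -0.0452, 0.2949]
ee_rot: [-0.462, 0.887, 0.0, -0.0]
ft_force: [0.4, 0.1, -0.8]
opening: 0.225
```

```bash
python3 -m handwheel '[[[-0.0012,0,0.0022,0],[0,0,0,0]]]'; python3 -m handwheel '[[[-0.0013,0,0.0022,0],[0,0,0,0]]]'
```

```text
t: 13.12
position: [0.4339, -0.0444, 0.2931]
ee_rot: [-0.462, 0.887, 0.0, -0.0]
ft_force: [0.1, -0.1, -1.2]
opening: 0.231
t: 13.38
position: [0.4345, -0.0436, 0.2914]
ee_rot: [-0.462, 0.887, 0.0, -0.0]
ft_force: [-0.3, 0.8, -1.3]
opening: 0.229
```

```bash
python3 -m handwheel '[[[-0.0006,0,0.0011,0],[0,0,0,0]]]';  python3 -m handwheel '[[[-0.0006,0,0.0011,0],[0,0,0,0]]]'
```

```text
t: 13.62
position: [0.4348, -0.0432, 0.2906]
ee_rot: [-0.462, 0.887, 0.0, 0.0]
ft_force: [-0.4, -0.3, -1.4]
opening: 0.23
t: 13.88
position: [0.4351, -0.0427, 0.2896]
ee_rot: [-0.462, 0.887, 0.0, 0.0]
ft_force: [0.3, 0.4, -1.4]
opening: 0.225
```

```bash
python3 -m handwheel '[[[-0.0012,0,0.0022,0],[0,0,0,0]]]'; python3 -m handwheel '[[[-0.0013,0,0.0022,0],[0,0,0,0]]]'
```

```text
t: 14.12
position: [0.4356, -0.0419, 0.2878]
ee_rot: [-0.462, 0.887, 0.0, 0.0]
ft_force: [-0.7, 2.0, -1.0]
opening: 0.228
t: 14.38
position: [0.4363, -0.0411, 0.2861]
ee_rot: [-0.462, 0.887, 0.0, 0.0]
ft_force: [-0.8, 1.3, -1.4]
opening: 0.226
```

```bash
python3 -m handwheel '[[[-0.0012,0,0.0022,0],[0,0,0,0]]]';  python3 -m handwheel '[[[-0.0013,0,0.0022,0],[0,0,0,0]]]'
```

```text
t: 14.62
position: [0.4368, -0.0403, 0.2843]
ee_rot: [-0.462, 0.887, 0.0, 0.0]
ft_force: [-0.9, 1.8, -1.6]
opening: 0.227
t: 14.88
position: [0.4374, -0.0395, 0.2826]
ee_rot: [-0.462, 0.887, 0.0, 0.0]
ft_force: [-0.6, 1.7, -0.9]
opening: 0.236
```

```bash
python3 -m handwheel '[[[-0.0012,0,0.0022,0],[0,0,0,0]]]'; python3 -m handwheel '[[[-0.0013,0,0.0022,0],[0,0,0,0]]]'
```

```text
t: 15.12
position: [0.438, -0.0387, 0.2808]
ee_rot: [-0.462, 0.887, 0.0, -0.0]
ft_force: [-2.0, 1.1, 0.2]
opening: 0.229
t: 15.38
position: [0.4385, -0.0386, 0.2804]
ee_rot: [-0.462, 0.887, -0.001, -0.0]
ft_force: [-5.1, -2.4, 9.6]
opening: 0.227
```

```bash
python3 -m handwheel '[[[-0.0012,0,0.0022,0],[0,0,0,0]]]';  python3 -m handwheel '[[[-0.0013,0,0.0022,0],[0,0,0,0]]]'
```

```text
t: 15.62
position: [0.439, -0.0379, 0.2789]
ee_rot: [-0.462, 0.887, -0.001, -0.0]
ft_force: [-6.1, -2.9, 10.9]
opening: 0.229
t: 15.88
position: [0.4395, -0.0371, 0.2772]
ee_rot: [-0.462, 0.887, -0.001, -0.0]
ft_force: [-6.6, -3.4, 11.3]
opening: 0.234
```

```bash
python3 -m handwheel '[[[-0.0012,0.0004,0.0022,0],[-0.0013,0.0003,0.0022,0],[-0.0012,0,0.0022,0],[-0.0013,0,0.0022,0],[-0.0012,0,0.0022,0]]]'
```

```text
t: 16.5
position: [0.442, -0.0331, 0.2687]
ee_rot: [-0.462, 0.887, -0.002, -0.0]
ft_force: [-7.5, -4.7, 13.4]
opening: 0.229
```

```bash
python3 -m handwheel '[[[-0.0012,0,0.0022,0],[-0.0013,0,0.0022,0],[-0.0012,0,0.0022,0],[-0.0013,0,0.0022,0],[-0.0012,0,0.0022,0]]]'
```

```text
t: 17.12
position: [0.4447, -0.0291, 0.2599]
ee_rot: [-0.462, 0.887, -0.002, -0.0]
ft_force: [-9.6, -4.6, 14.1]
opening: 0.23
```

```bash
python3 -m handwheel '[[[-0.0012,0.0006,0.0022,0],[-0.0013,0.0006,0.0022,0],[-0.0012,0,0.0022,0],[-0.0013,0,0.0022,0]]]'
```

```text
t: 17.62
position: [0.4464, -0.0256, 0.253]
ee_rot: [-0.462, 0.887, -0.002, -0.0]
ft_force: [-8.0, -6.5, 14.8]
opening: 0.227
```

```bash
python3 -m handwheel '[[[-0.0012,0,0.0022,0],[-0.0013,0,0.0022,0],[-0.0012,0,0.0022,0]]]'; python3 -m handwheel '[[[-0.0012,0,0.0022,0],[-0.0013,0,0.0022,0],[-0.0012,0,0.0022,0]]]'
```

```text
t: 18.0
position: [0.4478, -0.0233, 0.2478]
ee_rot: [-0.462, 0.887, -0.002, -0.001]
ft_force: [-10.0, -7.7, 14.8]
opening: 0.233
t: 18.38
position: [0.4494, -0.0203, 0.2414]
ee_rot: [-0.462, 0.887, -0.001, -0.001]
ft_force: [-5.6, -3.5, 3.1]
opening: 0.23
```

```bash
python3 -m handwheel '[[[0,0,0,0],[0,0,0,0]]]'
python3 - <<'E'
from h import *
ims=[]
for c in("scene","top"):
    im=snapshot(c)
    for n in("tube_mid","tray_in"):
        for r in regions_of(n,c)[:3]:
            m=r["region"];print(c,n,round(r["confidence"],2),np.round(r["point"]),m.sum())
    im=im[:,:,::-1]; x0,y0=(240,130) if c=="scene" else (205,140)
    ims.append(cv2.resize(im[y0:y0+120,x0:x0+100],None,fx=4,fy=4,interpolation=cv2.INTER_CUBIC))
cv2.imwrite("pics/b10.png",np.hstack(ims))
E
```

```text
t: 18.62
position: [0.4494, -0.0201, 0.2407]
ee_rot: [-0.462, 0.887, -0.001, -0.001]
ft_force: [-4.8, -3.0, 3.5]
opening: 0.228
scene tray_in 0.74 [296. 216.] 2684
top tray_in 0.79 [224. 192.] 472
top tray_in 0.28 [356. 214.] 307
```

View pics/b10.png

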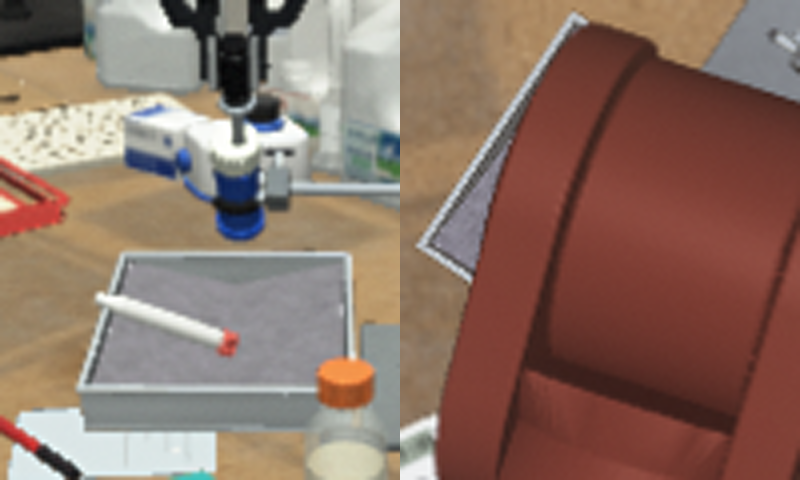

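```bash
python3 -m handwheel '[[[0.0025,0,-0.0043,0],[0.0025,0,-0.0043,0],[0.005,0,-0.0087,0]]]'; python3 -m handwheel '[[[0.005,0,-0.0087,0],[0.005,0,-0.0087,0],[0.005,0,-0.0087,0],[0.005,0,-0.0087,0],[0.005,0,-0.0087,0],[0.005,0,-0.0087,0],[0.005,0,-0.0087,0],[0.005,0,-0.0087,0],[0.005,0,-0.0087,0],[0.005,0,-0.0087,0],[0,0,0,0]]]'
```

```text
t: 19.3
position: [0.4452, -0.0259, 0.2546]
ee_rot: [-0.462, 0.887, 0.0, 0.0]
ft_force: [-0.3, 0.0, -2.3]
opening: 0.229
t: 20.68
position: [0.4224, -0.0588, 0.3245]
ee_rot: [-0.462, 0.887, -0.0, 0.0]
ft_force: [-0.2, 0.2, -0.6]
opening: 0.226
```

```bash
python3 -m handwheel '[[[0.0437,-0.0322,0,0],[0.0437,-0.0322,0,0],[0.0437,-0.0322,0,0],[0.0437,-0.0322,0,0],[0.0437,-0.0322,0,0],[0.0437,-0.0322,0,0],[0.0437,-0.0322,0,0],[0,0,0.049,0],[0,0,0.049,0],[0,0,0.049,0],[0,0,0.049,0],[0,0,0,0],[0,0,0,0]]]'
python3 - <<'E'
from h import *
print(get_state()["position"])
ims=[]
for c in("scene","top"):
    im=snapshot(c)[:,:,::-1]; u,v=proj(c,[.4645,-.311,.07])[0]; x0=int(u)-20;y0=int(v)-25
    print(c,"origin",x0,y0)
    ims.append(cv2.resize(im[y0:y0+50,x0:x0+40],None,fx=10,fy=10,interpolation=cv2.INTER_CUBIC))
cv2.imwrite("pics/b11.png",np.hstack(ims))
E
```

```text
t: 22.3
position: [0.4301, -0.3628, 0.1687]
ee_rot: [-0.462, 0.887, -0.001, 0.0]
ft_force: [0.2, 1.1, -0.9]
opening: 0.228
[ 0.43014319 -0.36276557  0.16871529]
scene origin 349 235
top origin 389 181
```

View pics/b11.png

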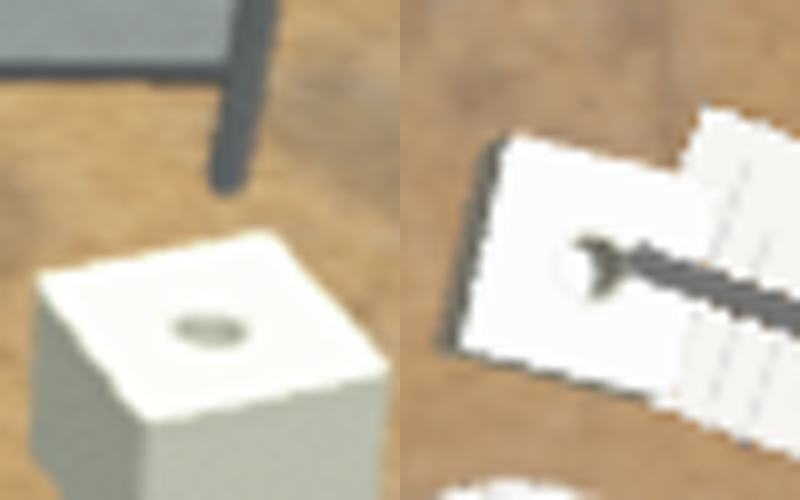

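Run:
```python
from h import *
from scipy.spatial.transform import Rotation as Ro
np.set_printoptions(precision=4,suppress=True)
st=get_state(); p=np.array(st["position"]); R=Ro.from_quat(st["ee_rot"]).as_matrix()
s=lambda x,y:(349+x/10-.45,235+y/10-.45);t=lambda x,y:(389+x/10-.45,181+y/10-.45)
h,e=tri(s(210,330),t(200,267));print("hole tri",h,e,"top@.05",atz("top",t(200,267),.05),"scene",atz("scene",s(210,330),.05))
q,e=tri(s(227,186),t(235,258));print("tip",q,e,"in tool",(q-p)@R)
k=p+R@[-.062,.001,.071]; print("tip kin",k,((proj("scene",k)-[349,235])*10+4.5),((proj("top",k)-[389,181])*10+4.5))
for T in(h,atz("top",t(200,267),.05)):
  d=T-q; print("to hole tool",d@R,"shares",d@R/.8)
```

```text
hole tri [ 0.4634 -0.3129  0.0522] 0.0008496875522051881 top@.05 [ 0.4639 -0.3137  0.05  ] scene [ 0.4653 -0.3103  0.05  ]
tip [ 0.4641 -0.3144  0.0919] 0.0005195311252104325 in tool [-0.0594  0.0007  0.0774]
tip kin [ 0.4654 -0.3121  0.0984] [[227.2006 155.8018]] [[231.0149 253.2479]]
to hole tool [-0.0008  0.0015  0.0397] shares [-0.001   0.0019  0.0496]
to hole tool [-0.0005  0.0007  0.0419] shares [-0.0006  0.0009  0.0524]
```

```bash
python3 -m handwheel '[[[-0.0008,0.0012,0.02,0],[0,0,0.02,0],[0,0,0.01,0],[0,0,0,0]]]' 5 25; python3 -m handwheel '[[[0,0,0.005,0],[0,0,0.005,0],[0,0,0,0]]]'
```

```text
t: 22.9
position: [0.4289, -0.3607, 0.126]
ee_rot: [-0.462, 0.887, 0.001, -0.0]
ft_force: [0.5, 0.9, 0.4]
opening: 0.23
t: 23.28
position: [0.4298, -0.3609, 0.1189]
ee_rot: [-0.462, 0.887, 0.0, 0.001]
ft_force: [3.4, 2.4, -1.4]
opening: 0.226
```

```bash
python3 -m handwheel '[[[-0.0075,0,-0.004,0],[-0.0075,0,-0.003,0],[-0.0075,0,-0.003,0],[-0.0075,0,-0.003,0],[0,0,0,0]]]' ; python3 -m handwheel '[[[-0.0075,0,-0.002,0],[-0.0075,0,-0.001,0],[-0.0075,0,-0.001,0],[-0.0075,0,0,0],[-0.0075,0,0,0],[-0.006,0,0,0],[0,0,0,0]]]'
```

```text
t: 23.9
position: [0.4436, -0.3412, 0.1299]
ee_rot: [-0.462, 0.887, -0.0, 0.0]
ft_force: [-0.5, -1.2, -0.7]
opening: 0.231
t: 24.78
position: [0.4632, -0.3131, 0.1328]
ee_rot: [-0.462, 0.887, -0.0, -0.0]
ft_force: [-3.1, -3.8, 1.5]
opening: 0.227
```

```bash
python3 -m handwheel '[[[0,0,0.008,0],[0,0,0.008,0],[0,0,0,0]]]' ; python3 -m handwheel '[[[0,0,0.008,0],[0,0,0.008,0],[0,0,0,0]]]'
```

```text
t: 25.15
position: [0.4628, -0.3129, 0.1187]
ee_rot: [-0.462, 0.887, 0.001, -0.0]
ft_force: [-1.2, -4.9, -4.6]
opening: 0.23
t: 25.52
position: [0.4628, -0.3128, 0.1057]
ee_rot: [-0.462, 0.887, 0.001, -0.0]
ft_force: [-1.2, -4.9, -4.1]
opening: 0.227
```

Sliding in freely; lower the remaining ~4 mm, then open.

```bash
python3 -m handwheel '[[[0,0,0.004,0],[0,0,0.001,0],[0,0,0,0]]]' ; python3 -m handwheel '[[[0,0,0,0],[0,0,0,0],[0,0,0,0],[0,0,0,0],[0,0,0,0],[0,0,0,0]]]' 60
```

```text
t: 25.9
position: [0.4629, -0.3131, 0.1025]
ee_rot: [-0.462, 0.887, 0.0, -0.0]
ft_force: [-2.5, -5.0, 1.2]
opening: 0.232
t: 26.65
position: [0.4631, -0.3131, 0.1031]
ee_rot: [-0.462, 0.887, -0.0, 0.0]
ft_force: [-0.1, -0.1, -0.2]
opening: 0.701
```

```bash
python3 -m handwheel '[[[0,0,-0.02,0],[0,0,-0.03,0],[0,0,-0.05,0],[0,0,-0.06,0],[0,0,-0.06,0],[0,0,0,0]]]'
python3 - <<'E'
from h import *
np.set_printoptions(precision=4,suppress=True)
R={}
for c in("scene","top"):
    snapshot(c)
    for n in("rod_grip","rod_tip","tube_mid","tray_in","buffer_bottle","spare_adapter","adapter_end"):
        for r in regions_of(n,c)[:2]:
            m=r["region"];ys,xs=np.nonzero(m);print(c,n,round(r["confidence"],2),np.round(r["point"]),m.sum(),xs.min(),xs.max(),ys.min(),ys.max())
# dark handle pixels about the rod, both cameras
cv2.imwrite("pics/fs.png",snapshot("scene")[:,:,::-1]);cv2.imwrite("pics/ft.png",snapshot("top")[:,:,::-1])
E
```

```text
t: 27.4
position: [0.4642, -0.3144, 0.2847]
ee_rot: [-0.462, 0.887, -0.004, 0.001]
ft_force: [-0.1, -0.4, 0.9]
opening: 0.705
scene rod_grip 0.72 [370. 248.] 267 366 376 231 269
scene rod_grip 0.63 [411. 240.] 426 406 421 224 259
scene rod_tip 0.65 [374. 249.] 327 366 377 231 270
scene tube_mid 0.76 [285. 214.] 191 262 297 210 218
scene tray_in 0.76 [300. 216.] 2641 260 329 192 238
scene buffer_bottle 0.57 [328. 244.] 813 316 336 220 264
scene spare_adapter 0.94 [412. 240.] 451 406 421 224 260
top rod_grip 0.48 [414. 210.] 82 407 424 207 214
top rod_tip 0.73 [286. 204.] 250 274 297 193 212
top rod_tip 0.68 [414. 209.] 121 405 425 206 214
top tube_mid 0.74 [264. 219.] 188 255 273 202 234
top tray_in 0.68 [263. 194.] 6035 209 323 143 251
top tray_in 0.39 [288. 203.] 293 272 297 192 213
top buffer_bottle 0.61 [357. 215.] 335 346 366 207 226
top spare_adapter 0.77 [395. 145.] 207 388 404 137 154
top adapter_end 0.81 [287. 201.] 304 273 297 191 213
```

```bash
python3 - <<'E'
import cv2,numpy as np
a=cv2.imread("pics/fs.png")[215:305,335:415];b=cv2.imread("pics/ft.png")[185:275-45,385:465]
a=cv2.resize(a,None,fx=5,fy=5,interpolation=cv2.INTER_CUBIC);b=cv2.resize(b,None,fx=5,fy=5,interpolation=cv2.INTER_CUBIC)
c=np.zeros((450,800,3),np.uint8);c[:,:400]=a;c[:225,400:]=b
t=cv2.imread("pics/ft.png")[165:235-25,230:310];c[225:450,400:]=cv2.resize(t,None,fx=5,fy=5,interpolation=cv2.INTER_CUBIC)
cv2.imwrite("pics/b12.png",c)
E
python3 - <<'E'
from h import *
np.set_printoptions(precision=4,suppress=True)
a=snapshot("scene").astype(int);b=snapshot("top").astype(int)
H=np.array([.4642,-.3115,.05])
def dark(im,x0,x1,y0,y1):
    m=np.zeros(im.shape[:2],bool); m[y0:y1,x0:x1]=im[y0:y1,x0:x1].max(2)<70
    n,l,s,c=cv2.connectedComponentsWithStats(m.astype(np.uint8)); i=1+np.argmax(s[1:,4]); print(s[i],c[i]); return l==i
ms=dark(a,355,390,222,285); mt=dark(b,398,430,198,222)
for y in range(226,262,4): print(y,np.flatnonzero(ms[y]))
for y in range(204,218): print(y,np.flatnonzero(mt[y]))
# fit rod lean: tip at depth z=.008.., handle span 97..150 from tip; compare projected handle to masks
from scipy.optimize import least_squares
def pts(q):
    tx,ty,lx,ly,tz=q; ax=np.array([lx,ly,np.sqrt(1-lx*lx-ly*ly)]); T=np.array([tx,ty,tz]); return T+ax*np.linspace(.097,.150,12)[:,None],ax
def mask(c,q):
    P,ax=pts(q); e=np.cross(ax,[1,0,0]);e/=np.linalg.norm(e);f=np.cross(ax,e); m=np.zeros((400*4,640*4),np.uint8)
    th=np.linspace(0,6.28,24); Q=np.vstack([p+.0105*(np.cos(th)[:,None]*e+np.sin(th)[:,None]*f) for p in (P[0],P[-1])])
    cv2.fillConvexPoly(m,cv2.convexHull(((proj(c,Q)+.5)*4).astype(np.int32)),255); return cv2.resize(m,(640,400),interpolation=cv2.INTER_AREA)/255.
def cost(q): return sum(((mask(c,q)-m)**2).sum() for c,m in(("scene",ms),("top",mt)))
from scipy.optimize import minimize
best=min((minimize(cost,[H[0],H[1],lx,ly,tz],method="Nelder-Mead",options=dict(initial_simplex=np.array([[H[0],H[1],lx,ly,tz]]+[np.array([H[0],H[1],lx,ly,tz])+d for d in np.diag([.004,.004,.06,.06,.01])]),maxiter=300)) for lx,ly,tz in((0,-.1,.008),(-.1,-.1,.008),(0,-.2,.02))),key=lambda r:r.fun)
print(best.x,best.fun,"lean rad",np.hypot(*best.x[2:4]))
tub=tri((285,214),(264,219));print("tube",tub)
E
```

```text
[367 231  10  23 181] [371.3149 241.547 ]
[414 206  16  16 130] [422.7    212.3154]
226 []
230 []
234 [368 369 370 371 372 373 374 375 376]
238 [368 369 370 371 372 373 374]
242 [367 368 369 370 371 372 373 374 375]
246 [367 368 369 370 371 372 373 374 375]
250 [367 368 369 370 371 372 373 374]
254 []
258 []
204 []
205 []
206 [429]
207 [417 418 419 420 428 429]
208 [415 416 417 418 419 420 423 424 427 428 429]
209 [415 416 417 418 419 420 421 422 423 424 425 426 427 428 429]
210 [414 415 416 417 418 419 420 421 422 423 424 425 426 427 428 429]
211 [415 416 417 418 419 420 421 422 423 424 425 426 427 428 429]
212 [414 415 416 417 418 420 424 425 426 427 428 429]
213 [416 417 418 419 420 424 425 426 427 428 429]
214 [423 424 425 426 427 428 429]
215 [422 423 424 425 426 427 428 429]
216 [422 423 424 425 426 427 428 429]
217 [422 423 424 425 426 427 428]
[ 0.4681 -0.3091 -0.1701 -0.172   0.0144] 80.6236524413687 lean rad 0.24184644118518003
tube (array([0.4507, 0.094 , 0.0331]), np.float64(0.0235499412632567))
```

```bash
python3 -m handwheel '[[[0.04,0,-0.05,0],[0.05,0,-0.02,0],[0.05,0,0,0],[0.04,0,0,0],[0,0,0,0]]]'
python3 - <<'E'
from h import *
np.set_printoptions(precision=4,suppress=True)
from scipy.optimize import minimize
a=snapshot("scene").astype(int);b=snapshot("top").astype(int)
for r in regions_of("tube_mid","top")[:1]:
    m=r["region"];ys,xs=np.nonzero(m); w=atz("top",(xs.mean(),ys.mean()),.03); print("tube top",w)
    c=np.array([[.6618,.1419],[.5128,-.0713],[.3536,.0417],[.4952,.2572]]);u=c[0]-c[1];u/=np.linalg.norm(u);d=w[:2]-c.mean(0);print("in tray x,y",d@u,d@[-u[1],u[0]])
def dark(im,x0,x1,y0,y1):
    m=np.zeros(im.shape[:2],bool); m[y0:y1,x0:x1]=im[y0:y1,x0:x1].max(2)<70
    n,l,s,c=cv2.connectedComponentsWithStats(m.astype(np.uint8)); i=1+np.argmax(s[1:,4]); print(s[i],c[i]); return l==i
ms=dark(a,355,390,222,285); mt=dark(b,398,430,196,226)
def mask(c,q):
    tx,ty,lx,ly,tz=q; ax=np.array([lx,ly,np.sqrt(1-lx*lx-ly*ly)]); T=np.array([tx,ty,tz])
    e=np.cross(ax,[1,0,0]);e/=np.linalg.norm(e);f=np.cross(ax,e); M=np.zeros((1600,2560),np.uint8); th=np.linspace(0,6.28,24)
    Q=np.vstack([T+ax*k+.0105*(np.cos(th)[:,None]*e+np.sin(th)[:,None]*f) for k in(.097,.15)])
    cv2.fillConvexPoly(M,cv2.convexHull(((proj(c,Q)+.5)*4).astype(np.int32)),255); return cv2.resize(M,(640,400),interpolation=cv2.INTER_AREA)/255.
cost=lambda q:sum(((mask(c,q)-m)**2).sum() for c,m in(("scene",ms),("top",mt)))
for l in((0,-.1),(-.1,-.1),(0,0)):
    x0=np.array([.4642,-.3115,*l,.01]); r=minimize(cost,x0,method="Nelder-Mead",options=dict(initial_simplex=np.vstack([x0]+[x0+d for d in np.diag([.004,.004,.08,.08,.01])]),maxiter=300)); print(r.x,r.fun,np.hypot(*r.x[2:4]))
E
```

```text
t: 29.02
position: [0.3792, -0.4327, 0.3346]
ee_rot: [-0.461, 0.888, 0.0, -0.0]
ft_force: [0.3, 0.6, 0.5]
opening: 0.702
tube top [0.4422 0.0998 0.03  ]
in tray x,y -0.030337978717166314 0.05644256897701947
[367 231  10  23 180] [371.2889 241.5611]
[414 207  13   8  66] [420.2879 210.697 ]
[ 0.4655 -0.308  -0.1091 -0.1355  0.0081] 74.51394079200307 0.1739823434705284
[ 0.4661 -0.3099 -0.1146 -0.1198  0.0073] 73.90957324106114 0.16578767546773662
[ 0.4625 -0.3197 -0.0952 -0.0462  0.0096] 71.43949250288351 0.10582233530823092
```

```bash
python3 -c "
from cell import *
print(sign_off())"
```

```text
the job is handed in; nothing more can be done
None
```

I knocked the tube out of the adapter into the tray, put the rod back in its white block, and handed the job in at about 29 s of the 61 s. No verdict was reported.

**What I did:** I gripped the rod and swung it in the pads to about 28° against its block's rim. I then felt it into the cap hole and drove the tube down until the force dropped off, with the tip about 59 mm below the face. After pulling the rod out, I stood it upright again in the block and backed the arm clear.

**Last checks:**
- **Tube:** it lies in the tray, its middle about 30 mm and 56 mm from the tray's centre, inside the limits. It may lean on the rim. A two-camera position did not agree (23 mm gap), so I used the top view with an assumed height of 30 mm.
- **Rod:** the fits put the tip about 8 mm above the bench and the lean at 0.11 to 0.17 rad. The fits were loose and differed, but all are within limits. Before that, with the gripper partly in view, a fit gave 14 mm and 0.24 rad.
- **Adapter:** the wrist force measured along the bore peaked at about 17–19 N, under the 25 N slip. I did not measure its shift directly.
- **Bottle and spare adapter:** they showed at the same image positions as at the start.
- **Robot:** its force read about zero at the end, with the arm touching nothing.

My last attempt to view a picture was refused by the 12-picture limit, so the final checks are from numbers only.

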